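Remix a bottle of painting medium on the touch mixer

ROBOT

A 6-joint arm with a two-finger parallel gripper is mounted at the origin on the work surface; the furniture and walls round the work are solid. World frame = base frame: x ahead of the robot, y to its left, z up, the work surface at z = 0. Lengths are in m, angles in degrees, forces in N, time in s.
With the tool pointing down it reaches from about 0.275 to 0.825 m from the base axis. Payload 4.9 kg.
Tool frame: the origin (TCP) lies between the finger pads; the fingertips stand 11 mm ahead of it and the grasp point (between the pads) lies 8 mm behind it; z points along the fingers, y is the direction in which the jaws open and shut (so a half turn about z gives the same grasp; the last joint's range is limited). The gripper opens to 85 mm and grips with 20 to 120 N. Pads are 22 mm wide; open, the fingers measure 114 mm over their backs; the gripper's body (76 mm by 85 mm) begins 54 mm behind the grasp point. The pads swing forward as they close: fully open they stand 13 mm farther back than shut.
Start: joints at [62.727, 18.69, -11.035, 60.275, 0, 82.311], TCP at [0.184, 0.518, 0.242] pointing down, gripper open.
Joint ranges: [-152.03, 152.03], [-55.5, 102.48], [-74.3, 77.21], [-110.64, 120.58], [-84.22, 78.4], [-180, 180]. Speed limits (degrees/s): [147.25, 147.25, 180, 180, 180, 180].

INTERFACE

Orientations are given as a 3x3 rotation matrix whose columns are the frame's x, y, z axes.
In Python, from workcell import env, imaging gives the robot as it stands.
- The arm moves only by the tool carry_out, never from a script. Its argument "series" is a list of rows, each a list of 7 numbers: the shift along the tool's x, y, z in m, then the turn, a rotation vector about the tool's x, y, z in rad, then the opening, from 0 (shut) to 1 (fully open). A call has 1 to 20 rows; each row is the pose to reach, as a shift and turn from the pose measured when the call began, along the tool's axes at that moment; what a row does not reach only later rows make up. A row lasts 1/8 s, in which the tool goes at most 62.5 mm and 10.7 degrees, less where a joint would pass 70% of its speed; a pose out of reach is approached as far as the arm can. A call with a gripper value outside its range is refused whole. The fingers move at their own pace and stop on an object; "newtons" is the grip in N (left out, the last holds). Time passes only in rows, so rows that repeat a pose let the fingers close. It gives the time, the measured TCP pose, the force and the opening at its end, in the units of the state.
- env.observe(): the state, without advancing time (a new reading comes with each control period).
- imaging.read_camera(name): name is "scene" or "top"; returns the picture (420x560x3 uint8, red, green, blue); there is no depth.
- imaging.calibration(name): a dict with "mtx" (3x3 intrinsics, pixels), "position" and "attitude" of the camera in the world. Camera axes: x right, y down, z forward; pixel columns grow to the right and rows downward; lengths in m; the calibration is good to about 2 mm. A picture is of the moment at which its call begins. calibration takes no time and is no camera call.
- env.sign_off(): hands the job in, once; it reports no verdict.
Trained networks look in the newest picture that a camera, given by its name, has taken for a name from the list of things; names that differ only in an ending like _2 or _b are one class to them, and where a whole thing is asked for, a point or a joint stands for the part that bears it (a point fixed in the world has none). Each returns a list of dicts, best first, with "confidence" (0 to 1); they miss things now and then, are a little off and sometimes report something else, mostly with a low value. They report only what shows in the picture. A call takes as long as a camera call. They do not tell look-alikes from the thing itself.
- imaging.recognise(camera, thing): "point" ([x, y, z] in m, in the coordinates of the camera as it stood for that picture, good to about 4 mm: the middle of the surface that is visible of it).
- imaging.pinpoint(camera, thing): "point" ([x, y, z] in m, in the coordinates of the camera as it stood for that picture, good to about 4 mm: a listed point, or the origin of a listed thing).
The state is a dict: "time": time; "joints": joint angles; "joint_velocities": joint speeds; "joint_efforts": joint torques, N m; "tool_pos": TCP position; "eef_rot": TCP orientation; "ft_force": force on the tool from outside, world axes, zero at the start; "ft_torque": the same for the moment, N m; "finger_gap": finger opening in m.
Only numpy, scipy, OpenCV 4.12 (cv2) and the standard library are available. Lean on these libraries where they do the work, as an engineer would, in place of code of your own. Each camera call takes 0.05 s, during which the arm holds its last target.

TASK

The painting medium in the red-capped dropper bottle has settled: on the small bench mixer, first slide the red head lock all the way to its stop at the green-dot end, so that the sprung cup is free to go down, then stand the bottle upright in the cup and press it fully down. Finish while still holding the bottle pressed down in the cup: do not let go of it. Leave the two black-capped bottles and the white mixing cup where they stand.

Things in the scene. Friction and masses are not known exactly. Their poses are not given: they have to be found in the camera images.
- mixer: small bench mixer, fixed: grey and white, 124 (x) x 110 (y) x 62 mm high. Origin at the centre of its underside, on the table; z up, -x is the front with its dial, which faces the robot, +y its left as the robot sees it. On the flat deck, 62 mm up, stand the cup (at x +22, y -15 mm) and, at x -38 mm, the lock's grip, which runs along y between a red dot (-y end) and a green dot (+y end).
- lock (a joint): head lock, m: slides along the mixer's +y from 0 (locked, red-dot end) to 0.030 (free, stop at the green-dot end). It stays where it is left and takes about 1.2 N to move. Its steel tongue under the cup's flange keeps the cup from going down until the lock is past about 0.027.
- lock_grip (a point): on the lock's grip, 12 mm above the deck (74 mm above the table), at the grip's mid-height. The grip is a red ribbed block, 20 mm along the mixer's x and 12 mm along its y, from 3 to 21 mm above the deck; axes as the mixer's. The deck beside it is free; the cup's axis lies 60 mm further along x.
- head (a joint): how far the sprung cup has gone down, m: 0 up, 0.010 at its bottom stop. The spring pushes back with 3 N at the start and 7 N at the bottom.
- cup_floor (a point): centre of the flat floor inside the sprung cup, 80 mm above the table when the cup is up; moves with the cup; z up. Black rubber cup with steel rings on a steel flange of 48 mm diameter: bore 31 mm for the lowest 15 mm, flaring to 39 mm at the rim, 22 mm above the floor; 47 mm across outside at the rim.
- dropper_1_mid (a point): centre, half-way up, of the dropper bottle with the red cap: upright glass bottle 86 mm high; body 27 mm diameter from the underside to 58 mm up, then the red cap and bulb, about 20 mm diameter, to the top. This point is 43 mm above its underside, on its axis; z up the bottle. About 30 to 50 g.
- dropper_0_mid (a point): centre of a dropper bottle with a black cap, same size (leave it alone)
- dropper_2_mid (a point): centre of the other dropper bottle with a black cap, same size (leave it alone)
- mix_cup_1_mid (a point): centre, half-way up, of the small white mixing cup, 49 mm across and 31 mm high (leave it alone)
Things that resemble listed ones, but are neither listed nor needed, are in the scene too. What is shaped like the mixer but yellow is not meant.

How it is judged (in metres and radians):
On the way, in this order (a step that is already met when the one before it is completed fails the run):
1. the head lock is at its stop at the green-dot end (value of joint lock above 0.0275 m), for 0.2 s.
2. the red-capped bottle stands upright on the floor of the cup (horizontal distance between dropper_1_mid and cup_floor below 0.005 m and z of dropper_1_mid in the frame of cup_floor between 0.039 and 0.047 m and angle between dropper_1_mid's own z axis and vertical below 0.12 rad), for 0.2 s.
At the end, for the whole second after the job is handed in: The lock is still at the green-dot stop (last 2.5 mm of its 30 mm), the red-capped bottle stands upright (within 7 degrees) on the floor of the cup (axis within 5 mm), the cup is held down at least 8 of its 10 mm, and the fingers are still on the bottle with more than 2 N (all of step 2 and value of joint lock above 0.0275 m and value of joint head above 0.008 m and contact force between the fingers and dropper_1 above 2 N); the arm keeps its last pose, push and grip.
It fails at once if the first black-capped bottle was shoved or knocked over (distance of dropper_0_mid from where it was at the start of the episode above 0.02 m).
It fails at once if the second black-capped bottle was shoved or knocked over (distance of dropper_2_mid from where it was at the start of the episode above 0.02 m).
It fails at once if the mixing cup was shoved or knocked over (distance of mix_cup_1_mid from where it was at the start of the episode above 0.02 m).
It also fails if it takes over 58 s, if anything falls off the work surface, if the arm or the gripper's body presses on something with over 40 N, if the wrist force passes 120 N, or if a joint passes its speed limit or range.

## Working session

There is one attempt and no reset: what is moved stays moved. The work goes in short steps, Python scripts to look and compute and a tool call to move; the robot and the scene stay as the last step left them, time stands still between calls to the robot, and variables do not carry over. Pictures are saved under pics/ and viewed, and the job is handed in when it is done.

Besides the shell and the picture viewer there is one more tool, called after "Call:" as name(argument=value, ...) on one line, values as JSON. carry_out: Moves the arm, as the interface text tells. Its arguments: {"type":"object","properties":{"series":{"type":"array","items":{"type":"array","items":{"type":"number"}}},"newtons":{"type":"number"}},"required":["series"]}

```bash
mkdir -p pics; python3 - <<'E'
from workcell import env, imaging
import cv2
for n in ("scene","top"):
    im=imaging.read_camera(n); cv2.imwrite(f"pics/{n}0.png",im[:,:,::-1])
    c=imaging.calibration(n); print(n,c)
s=env.observe(); print(s)
import numpy as np
for n in ("scene","top"):
    c=imaging.calibration(n);R=np.array(c["attitude"]);p=np.array(c["position"])
    if n=="scene": imaging.read_camera(n)
    for t in ("mixer","lock_grip","cup_floor","dropper_1_mid","mix_cup_1_mid"):
        for d in imaging.pinpoint(n,t):
            q=np.array(d["point"]);u=np.array(c["mtx"])@q
            if d["confidence"]>.2: print(n,t,round(d["confidence"],2),np.round(R@q+p,3),np.round(u[:2]/u[2]))
E
```

```text
scene {'mtx': array([[428.14908922,   0.        , 281.01876218],
       [  0.        , 428.14908922, 213.96318196],
       [  0.        ,   0.        ,   1.        ]]), 'position': array([0.11446686, 0.29084657, 0.75611177]), 'attitude': array([[-0.67199871, -0.59114934,  0.44604954],
       [-0.74055138,  0.53547095, -0.40602279],
       [ 0.00117353, -0.6031694 , -0.79761225]])}
top {'mtx': array([[423.0288087 ,   0.        , 278.16913588],
       [  0.        , 423.0288087 , 206.98963308],
       [  0.        ,   0.        ,   1.        ]]), 'position': array([ 0.30693792, -0.06897752,  0.98011121]), 'attitude': array([[ 0.01154764, -0.98011644,  0.19808688],
       [-0.9999122 , -0.01260618, -0.00408354],
       [ 0.00649947, -0.19802233, -0.98017596]])}
{'time': 0.1, 'joints': array([ 6.27282247e+01,  1.87277889e+01, -1.10840373e+01,  6.02753343e+01,
       -1.90525133e-03,  8.23115538e+01]), 'joint_velocities': array([-0.00615642, -0.07246081,  0.16702178,  0.01181179,  0.01826607,
       -0.03892619]), 'joint_efforts': array([ 1.88220154e-03, -4.44239974e+01,  2.63038015e+01, 
[... 693 characters left out ...]
7 [ 0.519 -0.194  0.078] [321. 172.]
scene cup_floor 0.74 [ 0.571 -0.209  0.077] [309. 156.]
scene cup_floor 0.56 [ 0.388 -0.204  0.081] [371. 204.]
scene dropper_1_mid 0.78 [ 0.496 -0.01   0.047] [264. 234.]
scene mix_cup_1_mid 0.71 [ 0.383 -0.048  0.015] [316. 268.]
top mixer 0.82 [ 0.554 -0.191 -0.002] [328. 188.]
top mixer 0.56 [ 0.371 -0.192 -0.004] [329. 265.]
top lock_grip 0.64 [ 0.518 -0.195  0.074] [334. 195.]
top lock_grip 0.49 [ 0.328 -0.212  0.074] [343. 283.]
top cup_floor 0.67 [ 0.572 -0.21   0.078] [341. 171.]
top cup_floor 0.61 [ 0.391 -0.204  0.082] [339. 253.]
top dropper_1_mid 0.54 [ 0.496 -0.011  0.047] [251. 206.]
top mix_cup_1_mid 0.58 [ 0.381 -0.05   0.016] [267. 259.]
```

View pics/scene0.png

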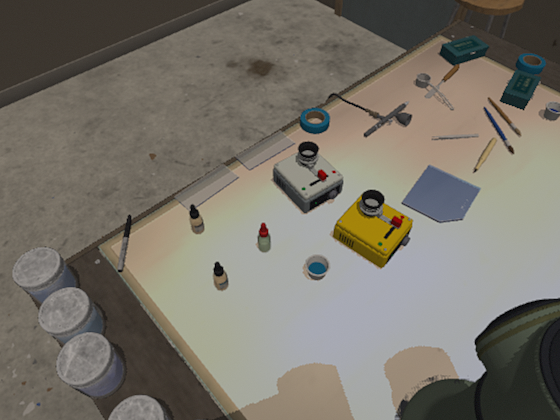

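View pics/top0.png

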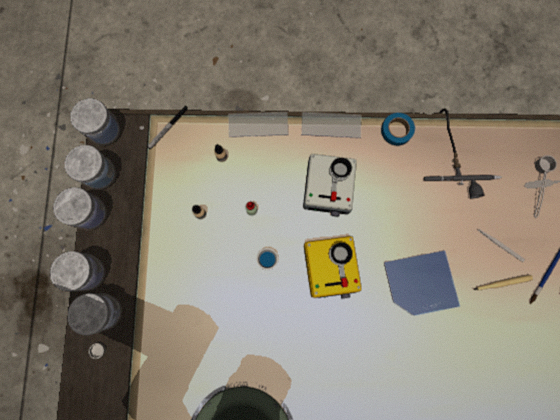

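In both views, the white mixer is at scene (308,178) / top (330,185). The yellow look-alike is at scene (372,230) / top (332,265). The red-capped bottle is at scene (264,236) / top (251,208). The black-capped ones are at scene (196,218) and (220,275), and the mixing cup is at scene (317,267).

Candidates: for the mixer, the white one (308,178) or the yellow one (372,230), so white. For the bottle, red cap (264,236) or black caps (196,218) and (220,275), so red. I'll check close crops.

```bash
cat > h.py <<'E'
from workcell import env, imaging
import numpy as np, cv2
def cal(n):
    c=imaging.calibration(n);return np.array(c["mtx"]),np.array(c["attitude"]),np.array(c["position"])
def ray(n,u,v,z):
    K,R,p=cal(n);d=R@np.linalg.solve(K,[u,v,1]);return p+d*(z-p[2])/d[2]
def proj(n,X):
    K,R,p=cal(n);q=K@(R.T@(np.array(X)-p));return q[:2]/q[2]
def tool(X):  # world target -> shift in tool axes
    s=env.observe();return s["eef_rot"].T@(np.array(X)-s["tool_pos"])
E
python3 - <<'E'
from h import *
a=cv2.imread("pics/scene0.png")[130:260,230:390]; b=cv2.imread("pics/top0.png")[145:225,230:370]
a=cv2.resize(a,(640,520),interpolation=cv2.INTER_CUBIC); b=cv2.resize(b,(790,451),interpolation=cv2.INTER_CUBIC)
cv2.imwrite("pics/ca.png",a);cv2.imwrite("pics/cb.png",b)
E
```

```text
(no output)
```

View pics/ca.png

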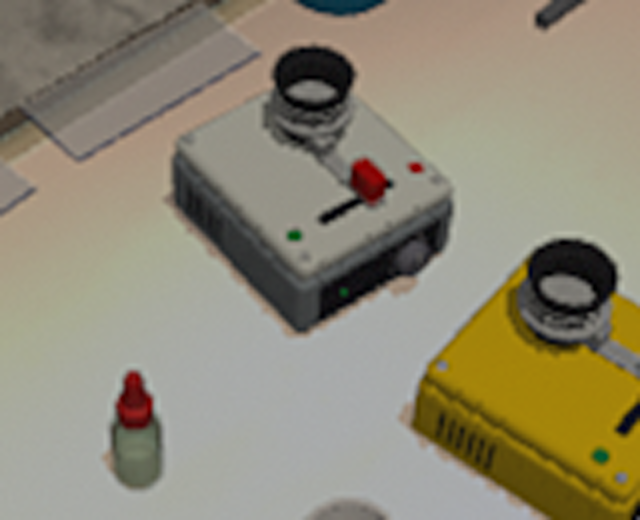

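View pics/cb.png

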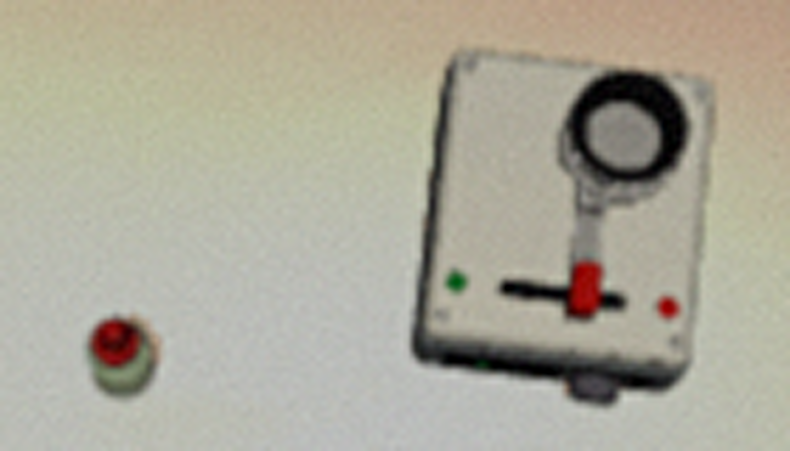

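The crops confirm it: the white mixer's grip is near the red dot, with the green dot on its left. The red-capped bottle stands alone. Next is the mixer pose.

```bash
python3 - <<'E'
from h import *
T=lambda x,y:(230+x*140/790,145+y*80/451)
S=lambda x,y:(230+x/4,130+y/4)
for nm,f,g,r in (("top",T,(455,282),(668,307)),("scene",S,(294,236),(416,168))):
    G=ray(nm,*f(*g),.062);Rr=ray(nm,*f(*r),.062);d=G-Rr
    print(nm,"green",G.round(4),"red",Rr.round(4),"len",np.linalg.norm(d).round(4),"yaw",np.degrees(np.arctan2(-d[0],d[1])).round(2))
# cup rim centre z=.102, grip top z=.083
print("rim",ray("top",*T(631,126),.102),ray("scene",*S(314,78),.102))
print("griptop",ray("top",*T(584,285),.078),ray("scene",*S(368,180),.074))
for n in("top","scene"):
    imaging.read_camera(n)
    K,R,p=cal(n)
    for t in ("mixer","lock_grip","cup_floor","dropper_1_mid","dropper_0_mid"):
        for d in imaging.pinpoint(n,t):
            q=R@np.array(d["point"])+p
            if d["confidence"]>.3:print(n,t,round(d["confidence"],2),q.round(4))
# red cap
for n,fn in(("top","pics/top0.png"),("scene","pics/scene0.png")):
    im=cv2.imread(fn).astype(int);m=(im[...,2]>90)&(im[...,1]<.5*im[...,2])&(im[...,0]<.6*im[...,2])
    nn,l,st,c=cv2.connectedComponentsWithStats(m.astype(np.uint8))
    for i in range(1,nn):
        if st[i,4]>10:print(n,st[i],c[i].round(1),ray(n,*c[i],.07).round(4),ray(n,*c[i],.074).round(4))
E
```

```text
top green [ 0.5206 -0.1448  0.062 ] red [ 0.5116 -0.2288  0.062 ] len 0.0845 yaw -6.14
scene green [ 0.5198 -0.1426  0.062 ] red [ 0.5101 -0.2263  0.062 ] len 0.0843 yaw -6.64
rim [ 0.57354506 -0.20916221  0.102     ] [ 0.56976822 -0.20356543  0.102     ]
griptop [ 0.516348  -0.1935661  0.078    ] [ 0.51451091 -0.1919681   0.074     ]
top mixer 0.86 [ 0.3708 -0.1903 -0.0029]
top mixer 0.81 [ 0.5529 -0.1898 -0.0027]
top lock_grip 0.62 [ 0.3293 -0.2136  0.0743]
top lock_grip 0.5 [ 0.5168 -0.193   0.075 ]
top cup_floor 0.91 [ 0.3905 -0.204   0.0805]
top cup_floor 0.69 [ 0.5725 -0.2097  0.0793]
top dropper_1_mid 0.58 [ 0.4943 -0.0142  0.0457]
top dropper_0_mid 0.65 [0.488  0.1079 0.0434]
scene mixer 0.95 [ 5.554e-01 -1.898e-01 -1.000e-04]
scene mixer 0.71 [ 0.3691 -0.1935  0.0016]
scene lock_grip 0.77 [ 0.3277 -0.2126  0.0763]
scene lock_grip 0.44 [ 0.5183 -0.189   0.0753]
scene cup_floor 0.6 [ 0.3866 -0.2064  0.0803]
scene cup_floor 0.56 [ 0.5752 -0.2089  0.0795]
scene dropper_1_mid 0.85 [ 0.4942 -0.0095  0.0447]
scene dropper_0_mid 0.66 [0.4877 0.1109 0.0448]
top [331 192   6   9  40] [333.2 195.6] [ 0.5182 -0.194   0.07  ] [ 0.5173 -0.1935  0.074 ]
top [247 202   8   8  31] [249.7 205.7] [ 0.4929 -0.0103  0.07  ] [ 0.492  -0.0106  0.074 ]
top [342 278   6   9  45] [344.4 282.1] [ 0.3302 -0.215   0.07  ] [ 0.3301 -0.2144  0.074 ]
top [354 279   4   4  12] [355.5 280.5] [ 0.3338 -0.2388  0.07  ] [ 0.3337 -0.238   0.074 ]
scene [318 170   8   7  34] [322.  172.8] [ 0.5215 -0.1994  0.07  ] [ 0.5191 -0.1966  0.074 ]
scene [393 216  11   8  52] [397.8 219.1] [ 0.3325 -0.2221  0.07  ] [ 0.3312 -0.2192  0.074 ]
scene [261 223   4   5  13] [262.8 224.8] [ 0.5024 -0.0137  0.07  ] [ 0.5001 -0.0119  0.074 ]
scene [259 228   9   7  37] [263.4 231.6] [ 0.4893 -0.0041  0.07  ] [ 0.4871 -0.0024  0.074 ]
```

Yaw is about -6.4°. The mixer, cup and grip estimates agree with the given geometry. Now the shift to a point above the grip.

```bash
python3 - <<'E'
from h import *
from scipy.spatial.transform import Rotation as Ro
y=np.radians(-6.4);c,s=np.cos(y),np.sin(y)
Rt=np.array([[-c,-s*-1*-1,0],[-s,c,0],[0,0,-1]]).astype(float)
Rt=np.column_stack([[-c,-s,0],[-s,c,0],[0,0,-1]])
print(np.linalg.det(Rt),tool([.5165,-.193,.13]).round(4),Ro.from_matrix(env.observe()["eef_rot"].T@Rt).as_rotvec().round(4))
E
```

```text
1.0 [-0.5513 -0.5587  0.1123] [-0.      0.     -0.2301]
```

Call:
carry_out(series=[[-0.551, -0.559, 0.0, 0, 0, -0.23, 0.5], [-0.551, -0.559, 0.0, 0, 0, -0.23, 0.5], [-0.551, -0.559, 0.0, 0, 0, -0.23, 0.5], [-0.551, -0.559, 0.0, 0, 0, -0.23, 0.5], [-0.551, -0.559, 0.0, 0, 0, -0.23, 0.5], [-0.551, -0.559, 0.0, 0, 0, -0.23, 0.5], [-0.551, -0.559, 0.0, 0, 0, -0.23, 0.5], [-0.551, -0.559, 0.0, 0, 0, -0.23, 0.5], [-0.551, -0.559, 0.0, 0, 0, -0.23, 0.5], [-0.551, -0.559, 0.0, 0, 0, -0.23, 0.5], [-0.551, -0.559, 0.0, 0, 0, -0.23, 0.5], [-0.551, -0.559, 0.0, 0, 0, -0.23, 0.5], [-0.551, -0.559, 0.0, 0, 0, -0.23, 0.5], [-0.551, -0.559, 0.0, 0, 0, -0.23, 0.5], [-0.551, -0.559, 0.05, 0, 0, -0.23, 0.5], [-0.551, -0.559, 0.112, 0, 0, -0.23, 0.5], [-0.551, -0.559, 0.112, 0, 0, -0.23, 0.5], [-0.551, -0.559, 0.112, 0, 0, -0.23, 0.5]], newtons=40)

```text
time: 3.5
tool_pos: [0.5169, -0.1929, 0.1322]
eef_rot: [[-0.994, 0.111, 0.001], [0.111, 0.994, -0.001], [-0.002, -0.0, -1.0]]
ft_force: [0.5, -0.4, 0.5]
finger_gap: 0.0426
```

```bash
python3 - <<'E'
from h import *
for n in("scene","top"):
    im=imaging.read_camera(n)[:,:,::-1]
    u,v=proj(n,[.517,-.193,.1]).astype(int)
    cv2.imwrite(f"pics/{n}1.png",cv2.resize(im[v-60:v+60,u-80:u+80],(640,480),interpolation=cv2.INTER_CUBIC))
print(tool([.5165,-.193,.077]).round(4))
E
```

```text
[0.0018 0.0006 0.0562]
```

View pics/scene1.png

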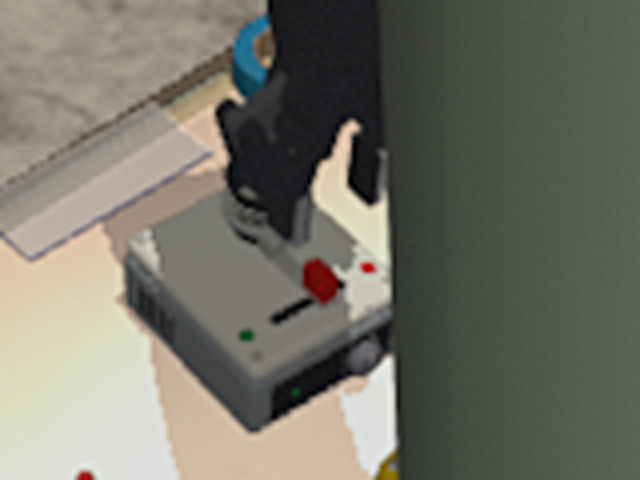

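View pics/top1.png

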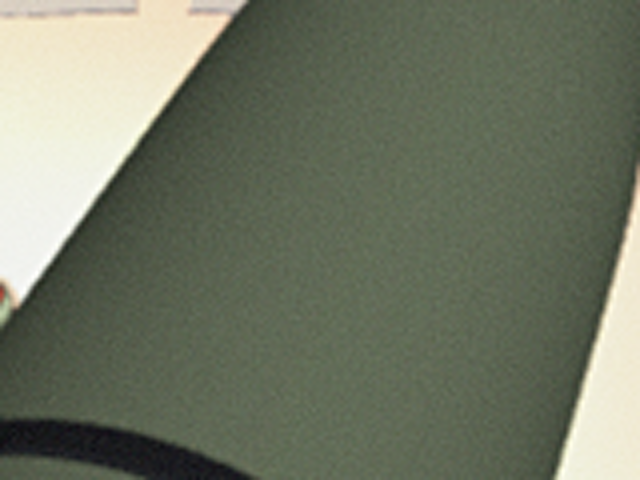

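The scene crop shows both fingers above the grip, tips at (295,240) and (370,190), with the grip at (320,280) below and between them. The arm hides the top view. Lowering now.

Call:
carry_out(series=[[0.001, 0, 0.02, 0, 0, 0, 0.5], [0.001, 0, 0.035, 0, 0, 0, 0.5], [0.001, 0, 0.045, 0, 0, 0, 0.5], [0.001, 0, 0.052, 0, 0, 0, 0.5], [0.001, 0, 0.055, 0, 0, 0, 0.5], [0.001, 0, 0.055, 0, 0, 0, 0.5]])

```text
time: 4.35
tool_pos: [0.5172, -0.1938, 0.0781]
eef_rot: [[-0.994, 0.111, 0.004], [0.111, 0.994, -0.002], [-0.004, -0.002, -1.0]]
ft_force: [0.4, -0.0, -0.0]
finger_gap: 0.0428
```

Call:
carry_out(series=[[0, 0, 0, 0, 0, 0, 0.1], [0, 0, 0, 0, 0, 0, 0.1], [0, 0, 0, 0, 0, 0, 0.0], [0, 0, 0, 0, 0, 0, 0.0], [0, 0, 0, 0, 0, 0, 0.0]], newtons=20)

```text
time: 4.97
tool_pos: [0.5174, -0.1938, 0.0785]
eef_rot: [[-0.994, 0.111, 0.005], [0.111, 0.994, -0.002], [-0.005, -0.002, -1.0]]
ft_force: [-0.1, 1.2, 5.0]
finger_gap: 0.0105
```

The fingers hold the grip (gap about 11 mm), with a light 5 N upward contact. I'll raise 1 mm and slide toward green.

Call:
carry_out(series=[[0, 0.004, -0.001, 0, 0, 0, 0], [0, 0.008, -0.001, 0, 0, 0, 0], [0, 0.012, -0.001, 0, 0, 0, 0], [0, 0.016, -0.001, 0, 0, 0, 0], [0, 0.02, -0.001, 0, 0, 0, 0], [0, 0.022, -0.001, 0, 0, 0, 0]])

```text
time: 5.72
tool_pos: [0.5199, -0.1714, 0.0786]
eef_rot: [[-0.994, 0.111, 0.004], [0.111, 0.994, -0.002], [-0.004, -0.001, -1.0]]
ft_force: [5.1, -1.4, -14.3]
finger_gap: 0.0104
```

Call:
carry_out(series=[[0, 0.003, 0, 0, 0, 0, 0], [0, 0.006, 0, 0, 0, 0, 0], [0, 0.008, 0, 0, 0, 0, 0], [0, 0.01, 0, 0, 0, 0, 0], [0, 0.01, 0, 0, 0, 0, 0]])

```text
time: 6.35
tool_pos: [0.5201, -0.1702, 0.0787]
eef_rot: [[-0.993, 0.116, 0.0], [0.116, 0.993, -0.021], [-0.003, -0.021, -1.0]]
ft_force: [-1.0, -27.5, -15.2]
finger_gap: 0.0102
```

It hit a hard stop after about 24 mm with 27 N. That fits the grip having started part-way along the slot. I'll release and verify with a picture.

Call:
carry_out(series=[[0, 0, 0, 0, 0.0, 0, 0.0], [0, 0, 0, 0, 0, 0, 0.1], [0, 0, 0, 0, 0, 0, 0.35], [0, 0, 0, 0, 0, 0, 0.4], [0, 0, 0, 0, 0, 0, 0.4], [0, 0, -0.03, 0, 0, 0, 0.4], [0, 0, -0.08, 0, 0, 0, 0.4], [0, 0, -0.12, 0, 0, 0, 0.4], [-0.1, 0.15, -0.16, 0, 0, 0, 0.6], [-0.1, 0.15, -0.16, 0, 0, 0, 0.6], [-0.1, 0.15, -0.16, 0, 0, 0, 0.6], [-0.1, 0.15, -0.16, 0, 0, 0, 0.6], [-0.1, 0.15, -0.16, 0, 0, 0, 0.6]])

```text
time: 7.98
tool_pos: [0.6362, -0.0291, 0.2353]
eef_rot: [[-0.993, 0.115, -0.001], [0.115, 0.993, -0.021], [-0.001, -0.021, -1.0]]
ft_force: [-0.4, 0.1, 0.4]
finger_gap: 0.0512
```

```bash
python3 - <<'E'
from h import *
for n in("scene","top"):
    im=imaging.read_camera(n)[:,:,::-1]
    u,v=proj(n,[.52,-.12,.07]).astype(int)
    cv2.imwrite(f"pics/{n}2.png",cv2.resize(im[v-60:v+60,u-80:u+80],(640,480),interpolation=cv2.INTER_CUBIC))
E
```

```text
(no output)
```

View pics/scene2.png

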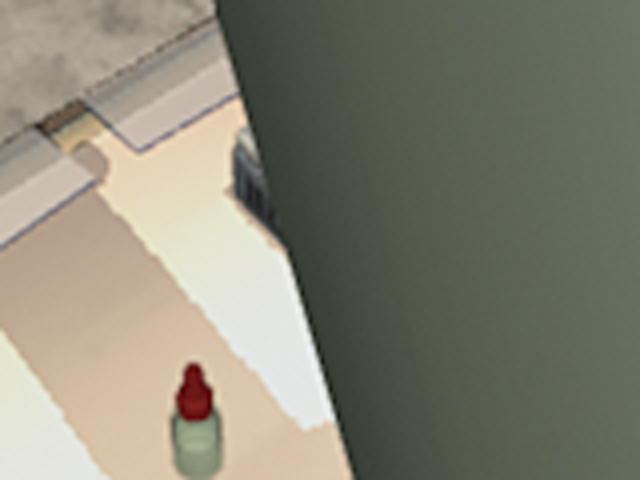

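View pics/top2.png

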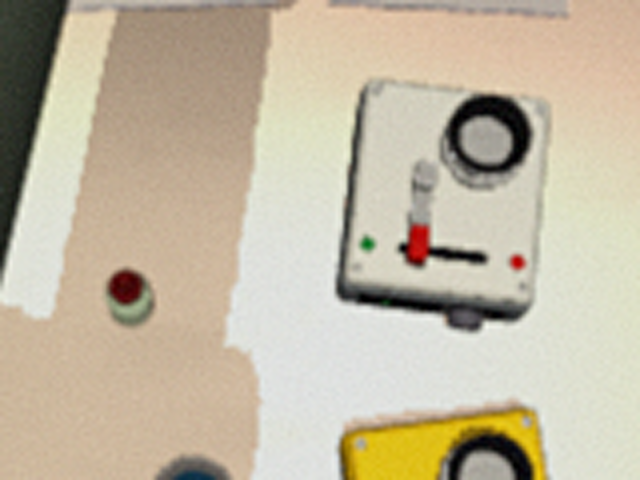

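Top crop: the grip is now at (418,243), beside the green dot at (367,243). That is about 27 mm from the green dot after parallax, which matches the end stop for a ±15 mm travel about the slot centre. Next I'll refine the bottle position.

```bash
python3 - <<'E'
from h import *
from scipy.spatial.transform import Rotation as Ro
for n in("scene","top"):
    K,R,p=cal(n)
    for k in range(2):
        imaging.read_camera(n)
        for t in ("dropper_1_mid","cup_floor","lock_grip"):
            for d in imaging.pinpoint(n,t):
                q=R@np.array(d["point"])+p
                if d["confidence"]>.3:print(n,t,round(d["confidence"],2),q.round(4))
for n in("scene","top"):
    print(n,[proj(n,[.495,-.011,z]).round(1) for z in(0,.058,.086)])
y=np.radians(-6.4);c,s=np.cos(y),np.sin(y)
Rt=np.column_stack([[-c,-s,0],[-s,c,0],[0,0,-1]])
print(tool([.495,-.011,.15]).round(4),Ro.from_matrix(env.observe()["eef_rot"].T@Rt).as_rotvec().round(4))
E
```

```text
scene dropper_1_mid 0.74 [ 0.4965 -0.0057  0.045 ]
scene dropper_1_mid 0.56 [ 0.4986 -0.006   0.047 ]
scene lock_grip 0.69 [ 0.4948 -0.0072  0.048 ]
top dropper_1_mid 0.69 [ 0.4961 -0.0113  0.046 ]
top cup_floor 0.95 [ 0.3886 -0.2023  0.0815]
top cup_floor 0.9 [ 0.5727 -0.2097  0.0789]
top lock_grip 0.72 [ 0.5177 -0.1706  0.0732]
top lock_grip 0.61 [ 0.3305 -0.2131  0.0757]
top dropper_1_mid 0.61 [ 0.4958 -0.014   0.0456]
top cup_floor 0.71 [ 0.3904 -0.2054  0.0832]
top cup_floor 0.6 [ 0.5683 -0.2074  0.0813]
top lock_grip 0.42 [ 0.5172 -0.1711  0.0779]
scene [array([265.2, 247.2]), array([264.4, 231.4]), array([263.9, 223.1])]
top [array([251.8, 210.8]), array([250.4, 205.9]), array([249.6, 203.3])]
[0.1432 0.0037 0.0853] [-0.0211  0.0026 -0.0041]
```

Call:
carry_out(series=[[0.142, 0.005, 0.02, -0.021, 0.003, -0.004, 0.8], [0.142, 0.005, 0.04, -0.021, 0.003, -0.004, 0.8], [0.142, 0.005, 0.06, -0.021, 0.003, -0.004, 0.8], [0.142, 0.005, 0.085, -0.021, 0.003, -0.004, 0.8], [0.142, 0.005, 0.085, -0.021, 0.003, -0.004, 0.8], [0.142, 0.005, 0.085, -0.021, 0.003, -0.004, 0.8]])

```text
time: 9.62
tool_pos: [0.4973, -0.01, 0.1511]
eef_rot: [[-0.994, 0.112, 0.001], [0.112, 0.994, -0.0], [-0.001, -0.0, -1.0]]
ft_force: [0.1, -0.0, 0.0]
finger_gap: 0.0682
```

```bash
python3 - <<'E'
from h import *
for n in("scene",):
    im=imaging.read_camera(n)[:,:,::-1]
    u,v=proj(n,[.495,-.01,.07]).astype(int)
    cv2.imwrite(f"pics/{n}3.png",cv2.resize(im[v-60:v+60,u-80:u+80],(640,480),interpolation=cv2.INTER_CUBIC))
print(tool([.496,-.010,.037]).round(4),env.observe()["eef_rot"].round(3))
E
```

```text
[ 1.700e-03 -1.000e-04  1.143e-01] [[-0.994  0.111  0.001]
 [ 0.111  0.994 -0.   ]
 [-0.001 -0.    -1.   ]]
```

View pics/scene3.png

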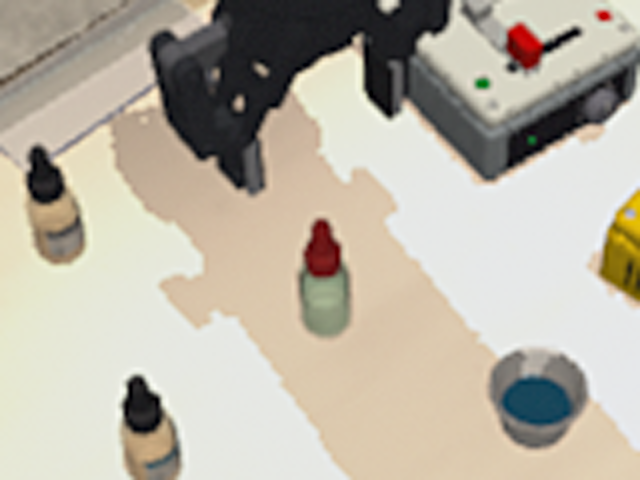

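The open fingers, with tips at crop (250,180) and (385,105), are centred above the red cap at (320,225). The lock is at the green end, and the black bottles and mixing cup are untouched. Descending and gripping.

Call:
carry_out(series=[[0.001, 0, 0.03, 0, 0, 0, 0.8], [0.001, 0, 0.06, 0, 0, 0, 0.8], [0.001, 0, 0.085, 0, 0, 0, 0.8], [0.001, 0, 0.105, 0, 0, 0, 0.8], [0.001, 0, 0.114, 0, 0, 0, 0.8], [0.001, 0, 0.114, 0, 0, 0, 0.8], [0.001, 0, 0.114, 0, 0, 0, 0.5], [0.001, 0, 0.114, 0, 0, 0, 0.4], [0.001, 0, 0.114, 0, 0, 0, 0.3], [0.001, 0, 0.114, 0, 0, 0, 0.2], [0.001, 0, 0.114, 0, 0, 0, 0.1], [0.001, 0, 0.114, 0, 0, 0, 0.1], [0.001, 0, 0.114, 0, 0, 0, 0.1]], newtons=40)

```text
time: 11.3
tool_pos: [0.4973, -0.01, 0.0381]
eef_rot: [[-0.994, 0.111, 0.003], [0.111, 0.994, -0.0], [-0.003, -0.0, -1.0]]
ft_force: [-1.2, 0.2, 6.2]
finger_gap: 0.0255
```

Gripped (25.5 mm, with the same roughly -1.5 mm offset as on the lock). Lifting and carrying.

Call:
carry_out(series=[[0, 0, -0.02, 0, 0, 0, 0.1], [0, 0, -0.06, 0, 0, 0, 0.1], [0, 0, -0.1, 0, 0, 0, 0.1], [0, 0, -0.14, 0, 0, 0, 0.1], [0, 0, -0.14, 0, 0, 0, 0.1], [0, 0, -0.14, 0, 0, 0, 0.1]])

```text
time: 12.05
tool_pos: [0.4965, -0.0098, 0.1776]
eef_rot: [[-0.994, 0.111, 0.002], [0.111, 0.994, -0.0], [-0.002, -0.0, -1.0]]
ft_force: [0.3, -0.4, -1.0]
finger_gap: 0.026
```

```bash
python3 - <<'E'
from h import *
X=env.observe()["tool_pos"];print(X)
for n in("scene","top"):
    im=imaging.read_camera(n)[:,:,::-1]
    K,R,p=cal(n)
    for d in imaging.pinpoint(n,"dropper_1_mid"): print(n,round(d["confidence"],2),(R@np.array(d["point"])+p).round(4))
    u,v=proj(n,X).astype(int);print(n,u,v,proj(n,X-[0,0,.038]))
    cv2.imwrite(f"pics/{n}4.png",cv2.resize(im[v-45:v+45,u-60:u+60],(640,480),interpolation=cv2.INTER_CUBIC))
E
```

```text
[ 0.49646504 -0.00981929  0.17759588]
scene 0.67 [ 0.494  -0.008   0.1851]
scene 261 192 [262.03709713 205.79977891]
top 0.56 [ 0.4949 -0.0126  0.1856]
top 246 192 [247.50265876 197.13369655]
```

View pics/scene4.png

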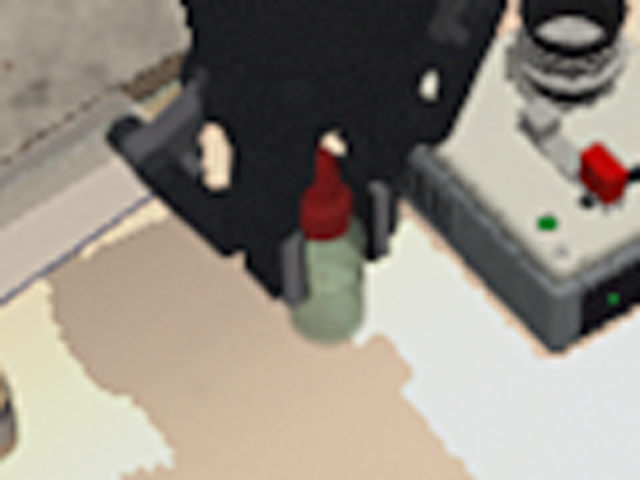

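View pics/top4.png

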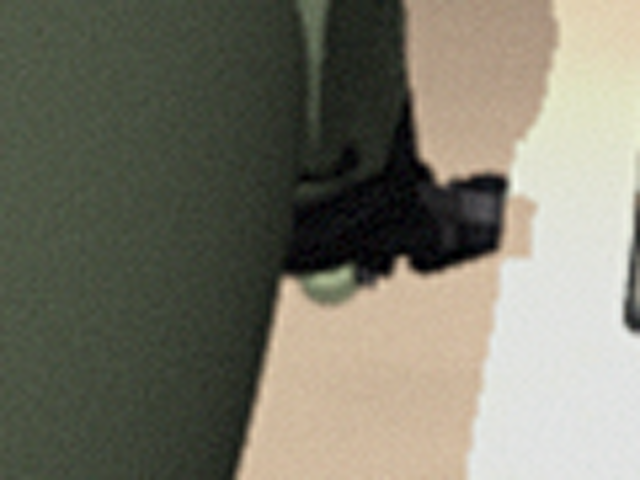

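The bottle hangs upright between the pads (crop (330,270)), about 1.5 mm nearer the robot than the TCP. Moving above the cup.

```bash
python3 - <<'E'
from h import *
print(tool([.5745,-.208,.178]).round(4))
E
```

```text
[-0.1001 -0.1883 -0.0011]
```

Call:
carry_out(series=[[-0.025, -0.04, 0, 0, 0, 0, 0.1], [-0.05, -0.08, 0, 0, 0, 0, 0.1], [-0.075, -0.13, 0, 0, 0, 0, 0.1], [-0.1, -0.17, 0, 0, 0, 0, 0.1], [-0.1, -0.188, 0, 0, 0, 0, 0.1], [-0.1, -0.188, 0, 0, 0, 0, 0.1], [-0.1, -0.188, 0, 0, 0, 0, 0.1]])

```text
time: 13.12
tool_pos: [0.5736, -0.2063, 0.1764]
eef_rot: [[-0.994, 0.111, -0.001], [0.111, 0.994, 0.001], [0.001, 0.001, -1.0]]
ft_force: [-0.1, 0.2, -0.9]
finger_gap: 0.0259
```

```bash
python3 - <<'E'
from h import *
X=env.observe()["tool_pos"];print(X)
for n in("scene","top"):
    im=imaging.read_camera(n)[:,:,::-1]
    K,R,p=cal(n)
    for t in("dropper_1_mid","cup_floor"):
      for k in range(2):
        for d in imaging.pinpoint(n,t): print(n,t,round(d["confidence"],2),(R@np.array(d["point"])+p).round(4))
    u,v=proj(n,X-[0,0,.05]).astype(int);print(u,v)
    cv2.imwrite(f"pics/{n}5.png",cv2.resize(im[v-45:v+45,u-60:u+60],(640,480),interpolation=cv2.INTER_CUBIC))
E
```

```text
[ 0.57359496 -0.2062665   0.1764252 ]
scene dropper_1_mid 0.53 [ 0.5712 -0.2019  0.1866]
scene dropper_1_mid 0.53 [ 0.5712 -0.2019  0.1866]
scene cup_floor 0.86 [ 0.5759 -0.2068  0.0791]
scene cup_floor 0.86 [ 0.5759 -0.2068  0.0791]
308 139
342 163
```

View pics/scene5.png

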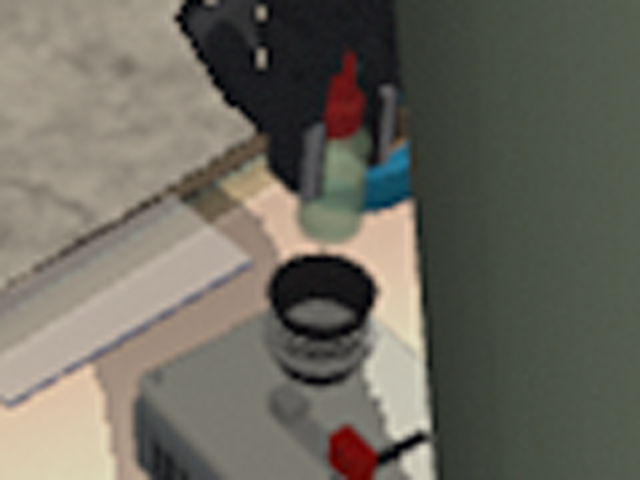

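View pics/top5.png

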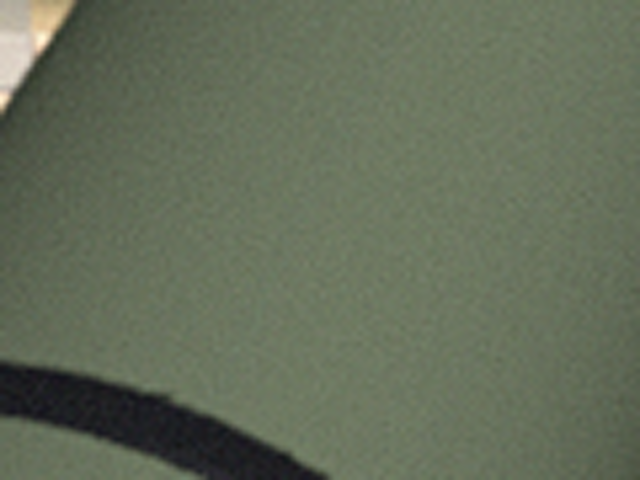

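```bash
python3 - <<'E'
from h import *
c=lambda q:((q-np.array([248,94]))*5.333).round(0)
for X in ([.573,-.208],[.5736,-.2063],[.5721,-.2063]):
    print(X,[(z,c(proj("scene",X+[z])).tolist()) for z in(.08,.102,.140,.198,.226)])
print(tool([.5745,-.208,.125]))
E
```

```text
[0.573, -0.208] [(0.08, [322.0, 325.0]), (0.102, [325.0, 287.0]), (0.14, [330.0, 216.0]), (0.198, [339.0, 100.0]), (0.226, [343.0, 39.0])]
[0.5736, -0.2063] [(0.08, [318.0, 326.0]), (0.102, [321.0, 288.0]), (0.14, [326.0, 218.0]), (0.198, [334.0, 101.0]), (0.226, [339.0, 40.0])]
[0.5721, -0.2063] [(0.08, [321.0, 328.0]), (0.102, [323.0, 290.0]), (0.14, [329.0, 220.0]), (0.198, [337.0, 103.0]), (0.226, [341.0, 42.0])]
[-3.39264196e-05 -4.62264140e-04  5.19712378e-02]
```

```bash
python3 - <<'E'
from h import *
im=imaging.read_camera("scene")[:,:,::-1].copy()
X=env.observe()["tool_pos"]; print(X)
o=np.array([285,95]);k=12
cr=cv2.resize(im[95:145,285:345],(720,600),interpolation=cv2.INTER_CUBIC)
for Y,col in(([.5736,-.2063],(0,255,255)),):
    a=[tuple(((proj("scene",Y+[z])-o+.5)*k).astype(int).tolist()) for z in(.1405,.2265)]
    cv2.line(cr,a[0],a[1],col,1); print(a)
cv2.imwrite("pics/s6.png",cr)
E
```

```text
[ 0.57448503 -0.20762369  0.17689811]
[(295, 481), (323, 81)]
```

View pics/s6.png

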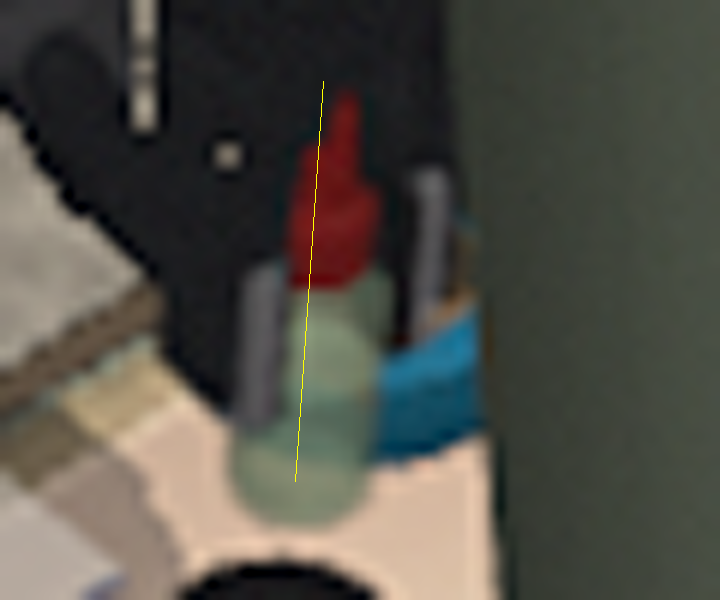

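The bottle's base lies over the cup bore, and its axis leans about 0.03–0.045 rad with the top toward the robot. I'll correct with a small turn about tool y and lower into the flare.

Call:
carry_out(series=[[-0.0015, 0, 0.01, 0, 0.035, 0, 0.1], [-0.0015, 0, 0.02, 0, 0.035, 0, 0.1], [-0.0015, 0, 0.03, 0, 0.035, 0, 0.1], [-0.0015, 0, 0.038, 0, 0.035, 0, 0.1], [-0.0015, 0, 0.045, 0, 0.035, 0, 0.1], [-0.0015, 0, 0.045, 0, 0.035, 0, 0.1]])

```text
time: 14.42
tool_pos: [0.5755, -0.2076, 0.1313]
eef_rot: [[-0.993, 0.111, -0.035], [0.111, 0.994, 0.004], [0.036, 0.0, -0.999]]
ft_force: [0.6, -0.6, -0.7]
finger_gap: 0.026
```

```bash
python3 - <<'E'
from h import *
im=imaging.read_camera("scene")[:,:,::-1].copy()
s=env.observe();X=s["tool_pos"]; print(X,s["ft_force"],s["ft_torque"])
o=np.array([280,110]);k=12
cr=cv2.resize(im[110:160,280:340],(720,600),interpolation=cv2.INTER_CUBIC)
a=[tuple(((proj("scene",[.5735,-.2075,z])-o+.5)*k).astype(int).tolist()) for z in(.096,.182)]
cv2.line(cr,a[0],a[1],(0,255,255),1)
cv2.imwrite("pics/s7.png",cr)
E
```

```text
[ 0.57584494 -0.20774322  0.13179399] [-0.25855232 -0.22592132 -1.17788139] [ 0.02237775 -0.03316993  0.03265763]
```

View pics/s7.png

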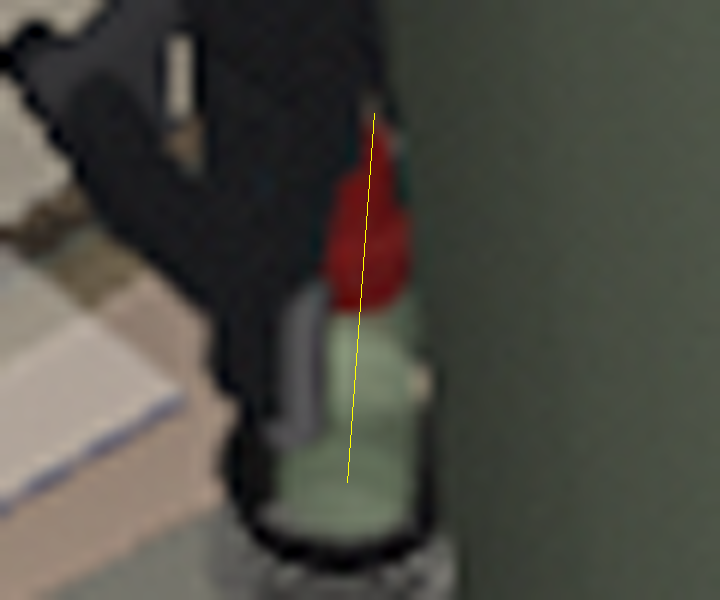

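The bottle is upright on the predicted cup axis and its base is inside the rim with no contact force. Lowering to the floor.

Call:
carry_out(series=[[0, 0, 0.004, 0, 0, 0, 0.1], [0, 0, 0.008, 0, 0, 0, 0.1], [-0.0003, 0, 0.011, 0, 0, 0, 0.1], [-0.0004, 0, 0.014, 0, 0, 0, 0.1], [-0.0005, 0, 0.017, 0, 0, 0, 0.1], [-0.0005, 0, 0.017, 0, 0, 0, 0.1], [-0.0005, 0, 0.017, 0, 0, 0, 0.1]])

```text
time: 15.35
tool_pos: [0.5758, -0.2077, 0.1151]
eef_rot: [[-0.993, 0.111, -0.034], [0.111, 0.994, 0.004], [0.035, -0.0, -0.999]]
ft_force: [-1.0, 0.7, 3.2]
finger_gap: 0.0258
```

Call:
carry_out(series=[[0, 0, 0.002, 0, 0, 0, 0.1], [0, 0, 0.004, 0, 0, 0, 0.1], [-0.0002, 0, 0.006, 0, 0, 0, 0.1], [-0.0003, 0, 0.008, 0, 0, 0, 0.1], [-0.0003, 0, 0.009, 0, 0, 0, 0.1], [-0.0003, 0, 0.009, 0, 0, 0, 0.1], [-0.0003, 0, 0.009, 0, 0, 0, 0.1]], newtons=60)

```text
time: 16.23
tool_pos: [0.576, -0.2078, 0.1083]
eef_rot: [[-0.993, 0.111, -0.033], [0.111, 0.994, 0.003], [0.033, -0.001, -0.999]]
ft_force: [-4.9, 2.2, 17.4]
finger_gap: 0.0253
```

```bash
python3 - <<'E'
from h import *
im=imaging.read_camera("scene")[:,:,::-1].copy()
K,R,p=cal("scene")
s=env.observe();X=s["tool_pos"]; print(X,s["ft_force"],s["ft_torque"],s["finger_gap"])
for t in("dropper_1_mid","cup_floor","lock_grip"):
    for d in imaging.pinpoint("scene",t): print(t,round(d["confidence"],2),(R@np.array(d["point"])+p).round(4))
o=np.array([275,120]);k=11
cr=cv2.resize(im[120:174,275:340],(715,594),interpolation=cv2.INTER_CUBIC)
P=lambda x,y,z:tuple(((proj("scene",[x,y,z])-o+.5)*k).astype(int).tolist())
cv2.line(cr,P(.5735,-.2075,.07),P(.5735,-.2075,.156),(0,255,255),1)
for z,col in((.102,(0,255,0)),(.092,(255,0,255))):
    pts=np.array([P(.5735+.0235*np.cos(a),-.2075+.0235*np.sin(a),z) for a in np.linspace(0,6.283,60)])
    cv2.polylines(cr,[pts],True,col,1)
cv2.imwrite("pics/s8.png",cr)
E
```

```text
[ 0.57596741 -0.20780257  0.10826705] [-5.65003831  2.65147009 17.21563642] [0.64355881 1.30911311 0.02291712] 0.025693690279268353
dropper_1_mid 0.71 [ 0.5767 -0.2039  0.1147]
dropper_1_mid 0.48 [ 0.5735 -0.2082  0.0629]
cup_floor 0.68 [ 0.5733 -0.2104  0.0667]
lock_grip 0.49 [ 0.5218 -0.1683  0.0752]
```

View pics/s8.png

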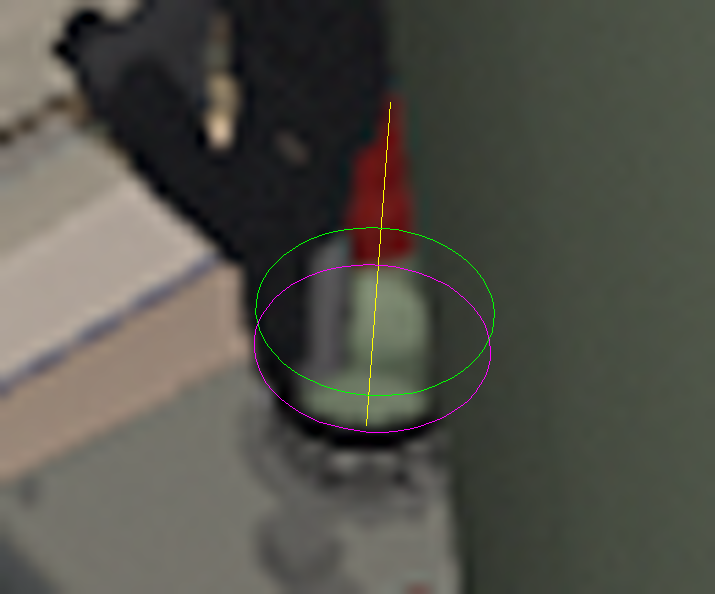

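The cup rim sits on the predicted lowered outline (magenta, 10 mm down). The bottle is upright on the cup axis, and 17 N exceeds the 7 N spring force, so the cup is at its bottom stop. The lock is at the green end. I'll hold briefly to confirm it is steady.

Call:
carry_out(series=[[0, 0, 0.002, 0, 0, 0, 0.1], [0, 0, 0.002, 0, 0, 0, 0.1], [0, 0, 0.002, 0, 0, 0, 0.1], [0, 0, 0.002, 0, 0, 0, 0.1]])

```text
time: 16.92
tool_pos: [0.5759, -0.2078, 0.1083]
eef_rot: [[-0.993, 0.111, -0.032], [0.111, 0.994, 0.003], [0.033, -0.001, -0.999]]
ft_force: [-4.8, 3.3, 17.3]
finger_gap: 0.0254
```

Steady, so I'm handing in.

```bash
python3 -c "
from workcell import env
print(env.sign_off())"
```

```text
the job is handed in; nothing more can be done
None
```

I slid the white mixer's head lock to its stop at the green-dot end. Then I stood the red-capped bottle in the cup, pressed it fully down, and handed in at about 17 s still holding it; no verdict was reported.

**Lock:** It travelled about 24 mm rather than 30 mm, because the grip started part-way along its slot. It met a hard stop at 27 N. The pictures put the grip about 27 mm from the green dot, which matches the end of the travel.

**Bottle and cup:** The last picture showed the cup about 10 mm down and the bottle upright on its axis. The tool was steady at 17 N, against the spring's 7 N, with the fingers gripping the bottle at a 60 N setting.

**Checks that were off:**
- The bottle leaned about 2–3° in the grip, so I turned the tool to correct it before lowering.
- A side force of about 6 N remained at the end.
- One low-confidence network reading put the bottle's centre at 63 mm. I discarded it, because the better reading (115 mm) matched the tool height.
- I did not look at the black-capped bottles and the mixing cup again at the end. They stood untouched just before I gripped the bottle, and the carry passed well clear of them.

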